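# Clear the kiln post and gather the spacers in the tote's blue corner

### The arm

A 6-joint arm with a two-finger parallel gripper is mounted at the origin on the work surface. World frame = base frame: x ahead of the robot, y to its left, z up, the work surface at z = 0. Lengths are in m, angles in degrees, forces in N, time in s.
With the tool pointing down it reaches from about 0.3 to 0.825 m from the base axis. Payload 5.4 kg.
Tool frame: the origin (TCP) lies at the very end of the fingers, on their centre line; the grasp point (between the pads) lies 19 mm behind it (arm.grip_point_offset is the distance from the TCP to the grasp point, in m); z points along the fingers, y is the direction in which the jaws open and shut (so a half turn about z gives the same grasp; the last joint's range is limited). The gripper opens to 92 mm and grips with 3 to 60 N. Pads are 20 mm wide; open, the fingers measure 128 mm over their backs; the gripper's body (75 mm by 189 mm) begins 69 mm behind the grasp point.
Start: joints at [-81.079, 9.076, 91.501, -0, 79.423, -12.038], TCP at [0.206, -0.537, 0.215] pointing down, gripper open.
Joint ranges: [-166.64, 166.64], [-54.1, 131.32], [10.49, 154.53], [-73.88, 253.88], [9.74, 151.15], [-171.62, 171.62]. Speed limits (degrees/s): [147.25, 147.25, 180, 180, 180, 180].

### API

Orientations are given as a 3x3 rotation matrix whose columns are the frame's x, y, z axes.
In Python, from cell import arm, read_camera, workorder, find_in, masks_of gives the robot as it stands.
- The arm moves only by the tool carry_out, never from a script. Its argument "plan" is a list of rows, each an object with "xyz": the shift along the world's x, y, z each as a share of 0.04 m, from -1 to 1, a list of three; "angular": the turn, a rotation vector about the world's x, y, z each as a share of 0.15 rad, from -1 to 1, a list of three; "jaw": the opening in per cent of the stroke, from 0 (shut) to 100 (fully open). In form: [{"xyz": [x, y, z], "angular": [wx, wy, wz], "jaw": jaw}, ...]. A call has 1 to 8 rows; each row shifts and turns the pose as measured when the row begins; what a row does not reach is not made up. A row lasts 1/8 s, in which the tool goes at most 62.5 mm and 10.7 degrees, less where a joint would pass 70% of its speed; a pose out of reach is approached as far as the arm can. A call with a number of a shift or a turn outside -1 to 1 is refused whole. A call with a gripper value outside its range is refused whole. The fingers move at their own pace and stop on an object; "force" is the grip in N (left out, the last holds). Time passes only in rows, so rows that do not move let the fingers close. It gives the time, the measured TCP pose, the force and the opening at its end, in the units of the state.
- arm.read_state(): the state, without advancing time (a new reading comes with each control period).
- read_camera(name): name is "scene" or "side" or "wrist"; returns a dict with "pixels" (384x512x3 uint8, blue, green, red), "vertical_fov" (degrees; the focal length in pixels is half the picture's height over the tangent of half this angle, whatever the lens; pixels are square), "cx", "cy" (the principal point, pixels), "world_to_cam" (4x4, takes a point from world to camera coordinates). Camera axes: x right, y down, z forward; pixel columns grow to the right and rows downward; lengths in m; the calibration is good to about 2 mm. A picture is of the moment at which its call begins. There is no depth.
- workorder.job_done(): hands the job in, once; it reports no verdict.
Trained networks look in a picture, given as the dict that the camera call returned (one of the last four; its "shot" number tells which), for a name from the list of things; names that differ only in an ending like _2 or _b are one class to them, and where a whole thing is asked for, a point or a joint stands for the part that bears it (a point fixed in the world has none). Each returns a list of dicts, best first, with "p" (0 to 1); they miss things now and then, are a little off and sometimes report something else, mostly with a low value. They report only what shows in the picture. A call takes as long as a camera call.
- find_in(label, picture): "box" ([left, top, right, bottom] in pixels, round what is visible of it).
- masks_of(label, picture): "region" (384x512 bool, what is visible of it) and "box" ([left, top, right, bottom] in pixels, round what is visible of it).
The state is a dict: "t": time; "joint_pos": joint angles; "qvel": joint speeds; "joint_torque": joint torques, N m; "tool_pos": TCP position; "tool_rot": TCP orientation; "contact_force": force on the tool from outside, world axes, zero at the start; "moment": the same for the moment, N m; "width": finger opening in m.
Only numpy, scipy, OpenCV 4.12 (cv2) and the standard library are available. Lean on these libraries where they do the work, as an engineer would, in place of code of your own. Each camera call takes 0.05 s, during which the arm holds its last target.

### The job

First take the green-banded kiln post out of the tote and stand it in its own green storage block. Then, without touching the four ceramic spacers, lift the tote by its orange grip pillar clear of the bench and tip it until all four spacers have slid onto the blue patch in its corner. Finish while still holding the tote steady in the air, tilted, with the spacers resting in the blue corner; leave everything else as it is.

Things in the scene. Friction and masses are not known exactly. Their poses are not given: they have to be found in the camera images.
- tote: small white plastic tote, open on top, 180 (its x) x 140 (its y) x 45 mm high, walls and floor 4 mm, 0.15 to 0.3 kg, loose on the bench. Origin: centre of its underside; z up. In its -x -y corner a blue 75 x 75 mm patch covers the floor and the rim is blue; on the opposite (+x +y) corner stands an orange grip pillar
- grip (a point): the point on the axis of the tote's orange grip pillar 67 mm above the tote's underside (tote frame 78, 58, 67 mm). The pillar is 20 x 20 mm square, its faces turned 0.66 rad (counter-clockwise from above) from the tote's axes, so that one pair of faces looks along the diagonal towards the blue corner; its top is 87 mm above the tote's underside, the rim around it 45 mm. It is stiffly fixed to the tote; this is where to lift the tote
- corner (a point): the inside bottom of the blue corner, on top of the 4 mm floor (tote frame -86, -66, 4 mm); axes as the tote's, so the patch runs from 0 to 75 mm along +x and +y
- low_corner (a point): the outside bottom of the same blue corner (tote frame -90, -70, 0 mm): the tote's lowest point when it is tipped that way
- post: kiln post: white ceramic cylinder, 30 mm across, 100 mm high, with a green top band, 0.10 to 0.17 kg; it stands upright on the floor of the tote. Origin: centre of its underside, z up
- slot_green: storage block of the green post: wood, 64 x 64 x 40 mm, fixed, green faces and edges on top; a round hole 36 mm across and 30 mm deep is in the middle of its top. Origin: centre of its underside
- seat_green (a point): centre of the floor of the hole in the green block, 10 mm above the bench: the green post's underside comes here
- slot_yellow: the same block in yellow; the yellow post stands in it
- slot_red: the same block in red; empty
- puck0: one of four terracotta-red ceramic spacers: flat disc 26 mm across, 10 mm high, 13 g, lying loose in the tote; glazed, they slide on the tote's floor from about 6 to 10 degrees of tilt, and along the walls into the corner by 25 to 30 degrees when the tilt is straight along the diagonal. Origin: centre of its underside
- puck1: one of four terracotta-red ceramic spacers: flat disc 26 mm across, 10 mm high, 13 g, lying loose in the tote. Origin: centre of its underside
- puck2: one of four terracotta-red ceramic spacers: flat disc 26 mm across, 10 mm high, 13 g, lying loose in the tote. Origin: centre of its underside
- puck3: one of four terracotta-red ceramic spacers: flat disc 26 mm across, 10 mm high, 13 g, lying loose in the tote. Origin: centre of its underside
- post_yellow: a kiln post like the other, its top band yellow; it stands in the yellow block (underside centre 10 mm above the bench) and stays there
- bowl: white bowl, 150 mm across, 55 mm high; bystander; origin: centre of its underside
- cup: green glass cup, 72 mm across, 75 mm high; bystander; origin: centre of its underside
- jar_a: glaze jar with blue cap, 68 mm across, 85 mm high; bystander; origin: centre of its underside
- jar_b: glaze jar with white cap, 60 mm across, 75 mm high; bystander; origin: centre of its underside
- brush: brush lying on the bench; bystander
- tile_a: L-shaped blue-glazed test tile, 30 x 35 mm foot, 65 mm high; bystander; origin: centre of its underside

How it is judged:
By the outcome, as a careful person would: the job done as asked, in the order asked, and still so for the second after the job is handed in, while the arm keeps its last pose, push and grip.
It also fails if it takes over 64 s, if anything falls off the work surface, if the arm or the gripper's body presses on something with over 40 N, if the wrist force passes 120 N, or if a joint passes its speed limit or range.

## Working session

There is one attempt and no reset: what is moved stays moved. The work goes in short steps, Python scripts to look and compute and a tool call to move; the robot and the scene stay as the last step left them, time stands still between calls to the robot, and variables do not carry over. Pictures are saved under pics/ and viewed, and the job is handed in when it is done.

Besides the shell and the picture viewer there is one more tool, called as a command line: name --argument value ..., lists and objects as JSON in quotes. carry_out: Moves the arm, as the interface text tells. Its arguments: {"type":"object","properties":{"plan":{"type":"array","items":{"type":"object","properties":{"xyz":{"type":"array","items":{"type":"number"}},"angular":{"type":"array","items":{"type":"number"}},"jaw":{"type":"number"}}}},"force":{"type":"number"}},"required":["plan"]}

```bash
ls; mkdir -p pics; python3 - <<'E'
from cell import arm, read_camera
import cv2,json
s=arm.read_state(); print(s); print(arm.grip_point_offset)
for n in ["scene","side","wrist"]:
    p=read_camera(n); cv2.imwrite(f"pics/{n}0.png",p["pixels"]); print(n,p["vertical_fov"],p["cx"],p["cy"],p["world_to_cam"].round(3).tolist() if hasattr(p["world_to_cam"],'round') else p["world_to_cam"])
E
```

```text
pics
{'t': 0.0, 'joint_pos': array([-8.10796305e+01,  9.11344077e+00,  9.15695130e+01,  5.96533525e-04,
        7.94234228e+01, -1.20374017e+01]), 'qvel': array([-0.05241432, -0.02351089,  0.11211674,  0.02993946, -0.03826261,
        0.03133653]), 'joint_torque': array([-5.46841420e-04, -3.85569477e+01, -3.22112203e+01,  7.02176057e-02,
        3.78897123e-02, -1.54397849e-04]), 'tool_pos': array([ 0.20555657, -0.53634826,  0.21363443]), 'tool_rot': array([[ 9.33845044e-01,  3.57677728e-01, -2.77779695e-04],
       [ 3.57677616e-01, -9.33843324e-01,  1.83575083e-03],
       [ 3.97204475e-04, -1.81366240e-03, -9.99998276e-01]]), 'contact_force': array([-0.4273564 ,  0.50240218, -0.28474851]), 'moment': array([-0.01835277,  0.03778278,  0.04462187]), 'width': 0.09222050022612413}
0.0187
scene 51.294936034847694 256.7569850121277 189.10952528055677 [[-0.641, 0.768, -0.015, 0.391], [0.648, 0.53, -0.548, -0.259], [-0.413, -0.36, -0.837, 1.381], [0.0, 0.0, 0.0, 1.0]]
side 47.21079244357403 263.6134611000569 182.98813339170326 [[-0.951, -0.308, -0.004, 0.473], [-0.193, 0.605, -0.773, 0.19], [0.24, -0.734, -0.635, 0.968], [0.0, 0.0, 0.0, 1.0]]
wrist 61.692467795246465 253.87391953065122 190.16378148813683 [[0.357, -0.934, -0.001, -0.575], [-0.903, -0.345, 0.254, -0.028], [-0.238, -0.09, -0.967, 0.391], [0.0, 0.0, 0.0, 1.0]]
```

View pics/scene0.png

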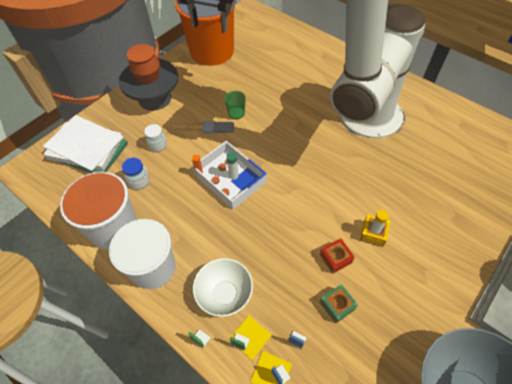

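View pics/side0.png

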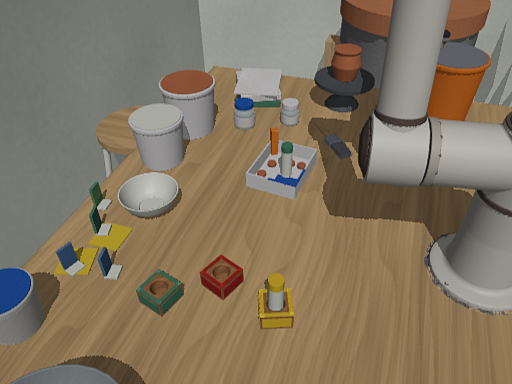

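View pics/wrist0.png

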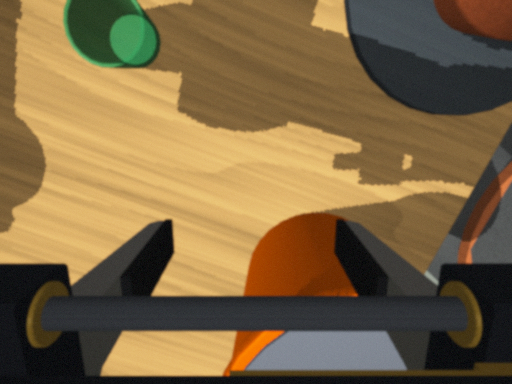

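The tote is near (230,173) in the scene view and (282,168) in the side view. The green block is at (338,302) and (160,290), and the yellow block at (376,230) holds its post. I'll zoom in and run the detectors.

```bash
cat > h.py <<'E'
import numpy as np, cv2
from cell import arm, read_camera, workorder, find_in, masks_of
def cam(p):
    f=p["pixels"].shape[0]/2/np.tan(np.radians(p["vertical_fov"])/2)
    return f,p["cx"],p["cy"],np.array(p["world_to_cam"])
def proj(p,X):
    f,cx,cy,T=cam(p); X=np.atleast_2d(X); c=X@T[:3,:3].T+T[:3,3]
    return np.c_[cx+f*c[:,0]/c[:,2], cy+f*c[:,1]/c[:,2]]
def back(p,uv,z):
    f,cx,cy,T=cam(p); R=T[:3,:3]; o=-R.T@T[:3,3]; uv=np.atleast_2d(uv)
    d=np.c_[(uv[:,0]-cx)/f,(uv[:,1]-cy)/f,np.ones(len(uv))]@R
    return o+d*((z-o[2])/d[:,2])[:,None]
def crop(p,name,box,k):
    l,t,r,b=box; cv2.imwrite(name,cv2.resize(p["pixels"][t:b,l:r],None,fx=k,fy=k,interpolation=cv2.INTER_CUBIC))
E
python3 - <<'E'
from h import *
S=read_camera("scene"); D=read_camera("side")
crop(S,"pics/s1.png",(180,130,280,215),7); crop(D,"pics/d1.png",(235,115,330,205),6.5 and 6)
print(S.keys())
for n,p in (("S",S),("D",D)):
  for l in ["tote","post","slot_green","slot_red","slot_yellow","puck0","bowl","cup","jar_a","jar_b","brush","tile_a","grip","corner"]:
    r=find_in(l,p); print(n,l,[(round(x["p"],2),[round(float(v),1) for v in x["box"]]) for x in r[:5]])
E
```

```text
dict_keys(['pixels', 'vertical_fov', 'cx', 'cy', 'world_to_cam', 'shot'])
S tote [(0.79, [197.0, 142.4, 265.4, 212.3]), (0.37, [320.3, 286.4, 357.6, 323.6])]
S post [(0.7, [176.5, 119.7, 238.2, 132.9]), (0.57, [223.3, 154.0, 235.9, 177.3])]
S slot_green [(0.78, [320.4, 286.5, 357.9, 322.6])]
S slot_red [(0.57, [319.3, 238.2, 354.7, 275.8]), (0.53, [372.3, 212.2, 386.6, 234.4])]
S slot_yellow []
S puck0 [(0.53, [216.3, 162.5, 226.1, 171.8]), (0.52, [192.7, 143.3, 267.8, 206.4]), (0.38, [221.6, 186.3, 231.5, 199.2]), (0.38, [319.6, 284.5, 357.7, 323.3])]
S bowl [(0.65, [193.9, 261.7, 251.2, 319.6])]
S cup []
S jar_a [(0.89, [120.1, 159.0, 153.5, 194.3]), (0.64, [144.2, 127.1, 167.9, 151.9])]
S jar_b [(0.89, [120.1, 159.0, 153.5, 194.3]), (0.64, [144.2, 127.1, 167.9, 151.9])]
S brush [(0.86, [179.6, 122.4, 233.0, 135.6])]
S tile_a [(0.72, [290.6, 333.6, 305.3, 352.0])]
S grip [(0.58, [193.4, 143.2, 268.2, 209.2])]
S corner [(0.76, [190.8, 143.8, 261.2, 208.3]), (0.69, [224.9, 151.3, 237.0, 177.1])]
D tote [(0.95, [245.9, 126.8, 317.4, 199.6])]
D post [(0.75, [281.8, 141.9, 293.3, 178.3])]
D slot_green [(0.79, [139.5, 268.8, 184.8, 318.4])]
D slot_red [(0.65, [199.3, 255.4, 244.1, 299.2])]
D slot_yellow [(0.58, [259.4, 288.0, 295.9, 327.8])]
D puck0 [(0.55, [297.4, 162.3, 303.2, 171.7]), (0.54, [269.9, 157.5, 276.0, 169.1]), (0.44, [256.4, 168.9, 266.1, 175.3]), (0.44, [96.7, 247.4, 126.8, 280.5])]
D bowl [(0.68, [115.8, 171.6, 178.1, 215.7])]
D cup []
D jar_a [(0.89, [280.5, 98.5, 298.8, 128.6]), (0.83, [232.7, 95.4, 254.4, 129.0])]
D jar_b [(0.89, [280.5, 98.5, 298.8, 128.6]), (0.83, [232.7, 95.4, 254.4, 129.0])]
D brush [(0.59, [314.7, 121.4, 348.8, 157.7])]
D tile_a [(0.96, [99.3, 243.8, 124.0, 279.0]), (0.23, [245.5, 126.3, 318.5, 196.1])]
D grip [(0.57, [245.1, 127.6, 317.2, 200.0])]
D corner [(0.66, [247.1, 126.6, 314.5, 195.0])]
```

View pics/s1.png

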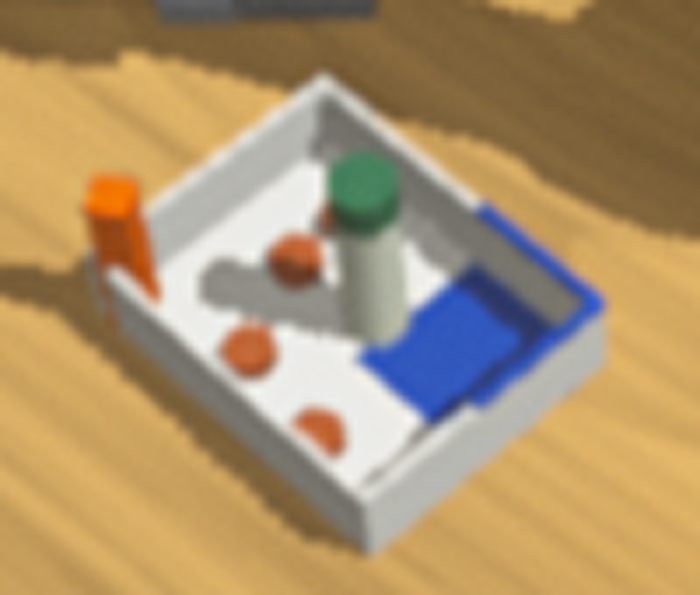

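View pics/d1.png

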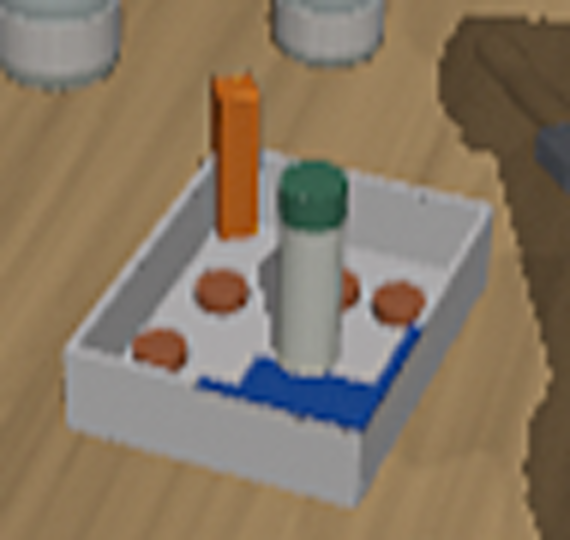

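```bash
cat > fit.py <<'E'
from h import *
from scipy.optimize import least_squares
S=read_camera("scene"); D=read_camera("side")
def c(k,l,t,L): return (np.array(L)+.5)/k-.5+[l,t]
mS=np.array([[-90,-70,45],[90,-70,45],[-90,70,45],[-90,70,0],[-90,-70,0]])/1e3
uS=c(7,180,130,[(605,298),(323,75),(368,497),(370,553),(603,360)])
mD=np.array([[-90,-70,45],[-90,-70,0],[-90,70,45],[-90,70,0],[90,-70,45]])/1e3
uD=c(6,235,115,[(360,428),(355,505),(67,350),(70,428),(490,205)])
def T(q,m):
    cc,s=np.cos(q[2]),np.sin(q[2]); return m@np.array([[cc,-s,0],[s,cc,0],[0,0,1]]).T+[q[0],q[1],0]
for nm,sets in (("S",[(S,mS,uS)]),("D",[(D,mD,uD)]),("both",[(S,mS,uS),(D,mD,uD)])):
    f=lambda q:np.concatenate([(proj(p,T(q,m))-u).ravel() for p,m,u in sets])
    g=back(S,uS[:3],.045).mean(0)
    best=min((least_squares(f,[g[0],g[1],a]) for a in np.arange(-3,3.2,1)),key=lambda r:r.cost)
    print(nm,best.x,np.degrees(best.x[2]),np.round(best.fun,1).tolist())
q=best.x
print("grip",T(q,np.array([[.078,.058,.067],[.078,.058,.087]])), "pillar yaw deg",np.degrees(q[2]+.66))
# post: top disc centre & base
for p,box,n in ((S,(180,130,7),"S"),(D,(235,115,6),"D")):
    top={"S":(364,183),"D":(314,185)}[n]
    u=c(box[2],box[0],box[1],[top]); print("post",n,back(p,u,.104))
    print("grip proj",proj(p,T(q,np.array([[.078,.058,.087]]))), )
for n,p,b in (("S",S,[320.4,286.5,357.9,322.6]),("D",D,[139.5,268.8,184.8,318.4])):
    print(back(p,[[(b[0]+b[2])/2,(b[1]+b[3])/2]],.02))
pu={"S":[(295,258),(250,350),(320,432)],"D":[(222,290),(160,350),(398,302)]}
print("pucks S",T([0,0,-q[2]],back(S,c(7,180,130,pu["S"]),.009)-[q[0],q[1],0])*1e3)
print("pucks D",T([0,0,-q[2]],back(D,c(6,235,115,pu["D"]),.009)-[q[0],q[1],0])*1e3)
crop(S,"pics/s2.png",(300,225,390,335),5);crop(D,"pics/d2.png",(130,245,300,335),4)
E
python3 fit.py
```

```text
S [ 0.50529475 -0.1984868  -1.66441979] -95.36422933677964 [0.0, 0.2, -0.2, -0.4, -0.4, 0.1, 0.3, 0.1, 0.3, -0.2]
D [ 0.5078639  -0.19724681  4.62243725] 264.8461454396795 [0.4, -0.0, 0.5, 0.3, -0.6, -0.2, -0.6, -0.1, 0.3, -0.2]
both [ 0.50689654 -0.19770434 -1.66263793] -95.26213646148697 [-0.1, 0.6, -0.4, 0.1, -0.5, 0.6, 0.2, 0.6, 0.1, 0.3, 0.7, -0.1, 0.8, 0.3, -0.2, -0.3, -0.2, -0.2, 0.7, -0.2]
grip [[ 0.55749852 -0.28069494  0.067     ]
 [ 0.55749852 -0.28069494  0.087     ]] pillar yaw deg -57.44692198285264
post S [[ 0.4941536 -0.1905591  0.104    ]]
grip proj [[194.8627783  157.16786041]]
post D [[ 0.49315871 -0.18680257  0.104     ]]
grip proj [[273.8436477  128.60564785]]
[[0.62987806 0.28489648 0.02      ]]
[[0.62311465 0.28404778 0.02      ]]
pucks S [[ 43.94327757  -8.69158667   9.        ]
 [ 20.82852677  38.86715258   9.        ]
 [-32.78937942  46.23015473   9.        ]]
pucks D [[ 21.29346907  40.9287969    9.        ]
 [-32.75088929  49.71186646   9.        ]
 [ 45.00756416 -39.47491537   9.        ]]
```

```bash
python3 - <<'E'
import cv2;print(cv2.imread("pics/s2.png").shape,cv2.imread("pics/d2.png").shape)
E
```

```text
(550, 450, 3) (360, 680, 3)
```

View pics/s2.png

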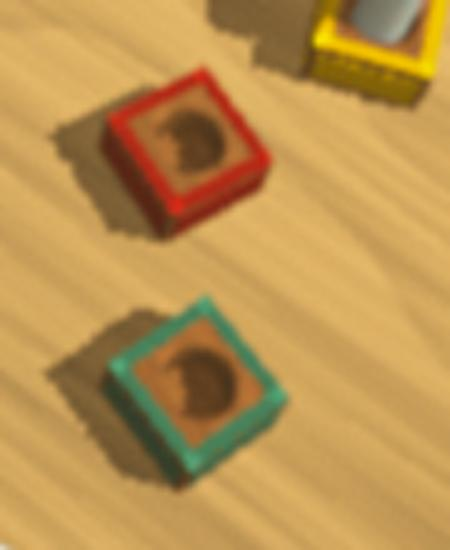

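View pics/d2.png

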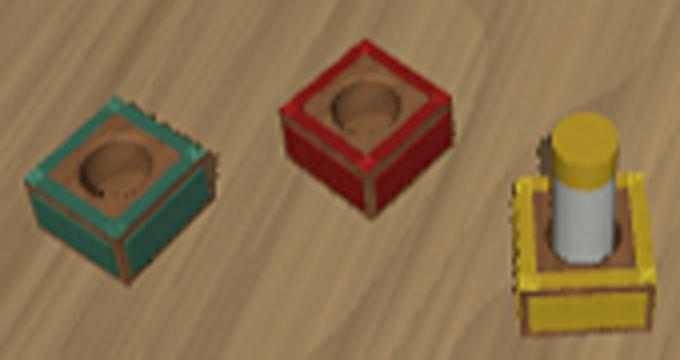

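```bash
cat > fit2.py <<'E'
from fit import *
mb=np.array([[-32,-32,40],[32,-32,40],[32,32,40],[-32,32,40]])/1e3
uS=c(5,300,225,[(205,300),(108,368),(190,470),(288,398)]); uD=c(4,130,245,[(117,97),(27,182),(123,240),(216,157)])
print("S centre",back(S,uS,.04).mean(0),"D",back(D,uD,.04).mean(0)); print(back(S,uS,.04).round(4).tolist(),back(D,uD,.04).round(4).tolist())
def f(q):
    d=np.r_[q[0],q[1],0]
    w=back(S,uS,.04);v=back(D,uD,.04)
    return 0
# yellow post top as cross-check of camera bias between S and D
print("hole S",back(S,c(5,300,225,[(200,383)]),.04),"hole D",back(D,c(4,130,245,[(117,170)]),.04))
for n,u in {"wheelpot":(150,100),"cup":(235,105),"bowl":(223,290),"jar_a":(135,175),"jar_b":(154,140),"bucket":(105,230)}.items(): print(n,back(S,[u],0.03).round(3))
E
python3 fit2.py | tail -9
```

```text
S centre [0.63010521 0.28122691 0.04      ] D [0.62578267 0.28235449 0.04      ]
[[0.5922, 0.2607, 0.04], [0.652, 0.243, 0.04], [0.668, 0.3019, 0.04], [0.6082, 0.3194, 0.04]] [[0.6496, 0.2425, 0.04], [0.6663, 0.3046, 0.04], [0.6041, 0.3206, 0.04], [0.5831, 0.2618, 0.04]]
hole S [[0.62937242 0.2821363  0.04      ]] hole D [[0.62698215 0.28430392 0.04      ]]
wheelpot [[ 0.451 -0.617  0.03 ]]
cup [[ 0.283 -0.371  0.03 ]]
bowl [[0.79  0.038 0.03 ]]
jar_a [[ 0.696 -0.412  0.03 ]]
jar_b [[ 0.565 -0.47   0.03 ]]
bucket [[ 0.873 -0.332  0.03 ]]
```

carry_out --plan '[{"xyz": [0.8,0.95,0],"angular": [0,0,0.2],"jaw": 100},{"xyz": [0.8,0.95,0],"angular": [0,0,0.2],"jaw": 100},{"xyz": [0.8,0.95,0],"angular": [0,0,0.2],"jaw": 100},{"xyz": [0.8,0.95,0],"angular": [0,0,0.2],"jaw": 100},{"xyz": [0.8,0.95,0],"angular": [0,0,0.2],"jaw": 100},{"xyz": [0.8,0.95,0],"angular": [0,0,0.2],"jaw": 100},{"xyz": [0.8,0.95,0],"angular": [0,0,0.2],"jaw": 100},{"xyz": [0.8,0.95,0],"angular": [0,0,0.1],"jaw": 100}]' --force 30

```text
t: 2.85
tool_pos: [0.4664, -0.2259, 0.2157]
tool_rot: [[0.83, 0.557, 0.003], [0.557, -0.83, -0.003], [0.0, 0.004, -1.0]]
contact_force: [0.4, 0.0, -1.2]
width: 0.0924
```

carry_out --plan '[{"xyz": [0.7,0.93,0],"angular": [0,0,-0.15],"jaw": 100},{"xyz": [0,0,-0.5],"angular": [0,0,0],"jaw": 100},{"xyz": [0,0,-0.3],"angular": [0,0,0],"jaw": 100}]'

```text
t: 3.22
tool_pos: [0.4978, -0.1846, 0.1843]
tool_rot: [[0.84, 0.543, 0.006], [0.543, -0.84, -0.005], [0.002, 0.007, -1.0]]
contact_force: [0.9, 0.3, -0.2]
width: 0.0919
```

```bash
python3 - <<'E'
from h import *
s=arm.read_state(); print(s["t"],s["tool_pos"],s["joint_pos"])
W=read_camera("wrist"); cv2.imwrite("pics/w1.png",W["pixels"])
print(proj(W,[[.4937,-.1887,.104],[.4937,-.1887,.004],[.5575,-.2807,.087]]))
np.savez("w1.npz",**{k:W[k] for k in W})
E
```

```text
3.225 [ 0.49782505 -0.18460149  0.18433918] [-3.33727675e+01  3.61896197e+00  1.00922329e+02 -3.99417472e-02
  7.50195386e+01  2.37656813e+01]
[[254.21149035 203.19276634]
 [253.42610929 177.11892973]
 [382.85586883 193.03604873]]
```

View pics/w1.png

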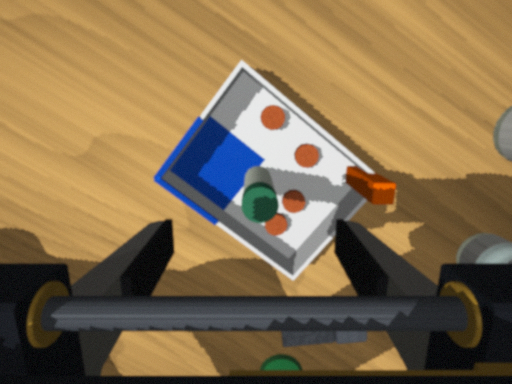

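```bash
python3 - <<'E'
from h import *
W=dict(np.load("w1.npz")); 
b=cv2.cvtColor(W["pixels"],cv2.COLOR_BGR2HSV); m=((b[...,0]>65)&(b[...,0]<90)&(b[...,1]>100)).astype(np.uint8); m[:150]=0;m[250:]=0;m[:,:220]=0;m[:,300:]=0
ys,xs=np.nonzero(m); print(xs.min(),xs.max(),ys.min(),ys.max())
print(back(W,[[260,204],[260,207]],.104))
for x in (.4937,.4965,.499): 
  a=np.linspace(0,6.28,40); e=proj(W,np.c_[x+.015*np.cos(a),-.1887+.015*np.sin(a),np.full(40,.104)]); print(e.min(0),e.max(0))
E
```

```text
242 276 183 221
[[ 0.49567789 -0.19306212  0.104     ]
 [ 0.49352228 -0.1944666   0.104     ]]
[235.87216573 185.4244966 ] [272.54527158 220.50312528]
[237.69361064 182.57864976] [274.44606373 217.81507403]
[239.3267611  180.02685166] [276.15035042 215.40505974]
```

carry_out --plan '[{"xyz": [-0.08,-0.16,-0.8],"angular": [0.03,0.04,0],"jaw": 100},{"xyz": [0,0,-0.8],"angular": [0,0,0],"jaw": 100},{"xyz": [0,0,-0.7],"angular": [0,0,0],"jaw": 100},{"xyz": [0,0,-0.4],"angular": [0,0,0],"jaw": 100},{"xyz": [0,0,-0.1],"angular": [0,0,0],"jaw": 100}]'

```text
t: 3.9
tool_pos: [0.4941, -0.1946, 0.0704]
tool_rot: [[0.843, 0.538, 0.002], [0.538, -0.843, -0.002], [0.001, 0.003, -1.0]]
contact_force: [-0.7, 0.6, 0.5]
width: 0.0918
```

carry_out --plan '[{"xyz": [0,0.1,-0.2],"angular": [0,0,0],"jaw": 60},{"xyz": [0,0,0],"angular": [0,0,0],"jaw": 20},{"xyz": [0,0,0],"angular": [0,0,0],"jaw": 20},{"xyz": [0,0,0],"angular": [0,0,0],"jaw": 20},{"xyz": [0,0,0],"angular": [0,0,0],"jaw": 20}]' --force 30

```text
t: 4.53
tool_pos: [0.4962, -0.1919, 0.0652]
tool_rot: [[0.843, 0.538, 0.007], [0.538, -0.843, -0.005], [0.003, 0.008, -1.0]]
contact_force: [-0.0, 0.8, 0.5]
width: 0.0438
```

carry_out --plan '[{"xyz": [0,0,0],"angular": [0,0,0],"jaw": 20},{"xyz": [0,0,0],"angular": [0,0,0],"jaw": 20},{"xyz": [0,0,0],"angular": [0,0,0],"jaw": 20}]'

```text
t: 4.9
tool_pos: [0.4963, -0.1919, 0.0654]
tool_rot: [[0.843, 0.538, 0.007], [0.538, -0.843, -0.005], [0.004, 0.008, -1.0]]
contact_force: [0.2, 0.1, 0.0]
width: 0.0295
```

carry_out --plan '[{"xyz": [0,0,0.3],"angular": [0,0,0],"jaw": 20},{"xyz": [0,0,0.7],"angular": [0.03,0.04,0],"jaw": 20},{"xyz": [0,0,0.9],"angular": [0,0,0],"jaw": 20},{"xyz": [0,0,0.9],"angular": [0,0,0],"jaw": 20},{"xyz": [0,0,0.6],"angular": [0,0,0],"jaw": 20}]'

```text
t: 5.52
tool_pos: [0.494, -0.1904, 0.2053]
tool_rot: [[0.843, 0.538, -0.003], [0.538, -0.843, 0.002], [-0.001, -0.004, -1.0]]
contact_force: [0.5, -0.2, -1.5]
width: 0.0295
```

```bash
python3 - <<'E'
from h import *
s=arm.read_state(); print(s["t"],s["tool_pos"],s["width"],s["contact_force"])
D=read_camera("side"); crop(D,"pics/d3.png",(215,60,345,205),4)
E
```

```text
5.525 [ 0.49399132 -0.19039814  0.2053041 ] 0.029488413720667926 [ 0.4596326  -0.21525064 -1.51999592]
```

View pics/d3.png

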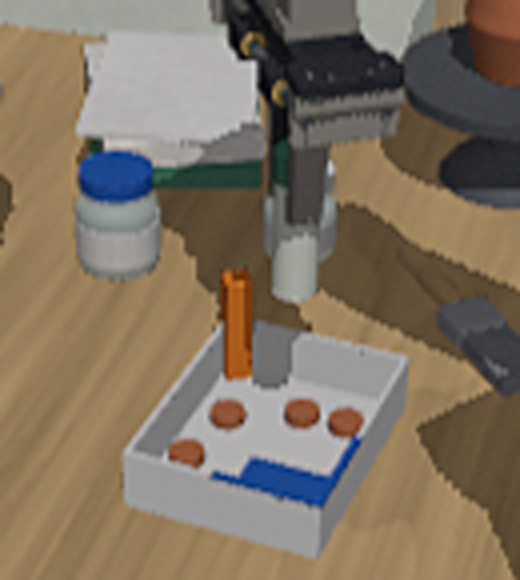

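The post is held with its bottom near z = 0.144, and the tote hasn't moved. Next I carry it to the green block.

carry_out --plan '[{"xyz": [0.15,0.5,0],"angular": [0,0,0],"jaw": 20},{"xyz": [0.28,1,0],"angular": [0,0,0],"jaw": 20},{"xyz": [0.28,1,0],"angular": [0,0,0],"jaw": 20},{"xyz": [0.28,1,0],"angular": [0,0,0],"jaw": 20},{"xyz": [0.28,1,0],"angular": [0,0,0],"jaw": 20},{"xyz": [0.28,1,0],"angular": [0,0,0],"jaw": 20},{"xyz": [0.28,1,0],"angular": [0,0,0],"jaw": 20},{"xyz": [0.28,1,0],"angular": [0,0,0],"jaw": 20}]'

```text
t: 6.58
tool_pos: [0.5805, 0.115, 0.2089]
tool_rot: [[0.846, 0.533, 0.003], [0.533, -0.846, -0.003], [0.001, 0.004, -1.0]]
contact_force: [0.4, 0.5, -0.9]
width: 0.0295
```

carry_out --plan '[{"xyz": [0.28,1,0],"angular": [0,0,0],"jaw": 20},{"xyz": [0.28,1,0],"angular": [0,0,0],"jaw": 20},{"xyz": [0.28,0.9,0],"angular": [0,0,0],"jaw": 20},{"xyz": [0.25,0.8,0],"angular": [0,0,0],"jaw": 20},{"xyz": [0,0.15,0],"angular": [0,0,0],"jaw": 20},{"xyz": [0,0,0],"angular": [0,0,0],"jaw": 20}]'

```text
t: 7.32
tool_pos: [0.6232, 0.2761, 0.2057]
tool_rot: [[0.844, 0.536, -0.001], [0.536, -0.844, -0.005], [-0.003, 0.004, -1.0]]
contact_force: [0.7, 0.4, -1.3]
width: 0.0294
```

carry_out --plan '[{"xyz": [0.12,0.16,-0.6],"angular": [0.03,0,0],"jaw": 20},{"xyz": [0,0,-0.7],"angular": [0,0,0],"jaw": 20},{"xyz": [0,0,-0.5],"angular": [0,0,0],"jaw": 20},{"xyz": [0,0,0],"angular": [0,0,0],"jaw": 20}]'

```text
t: 7.82
tool_pos: [0.6281, 0.278, 0.1325]
tool_rot: [[0.847, 0.532, 0.0], [0.532, -0.847, -0.001], [-0.001, 0.001, -1.0]]
contact_force: [0.7, -1.3, -1.0]
width: 0.0293
```

```bash
python3 - <<'E'
from h import *
s=arm.read_state(); print(s["t"],s["tool_pos"],s["width"],s["contact_force"])
for n,b,k in (("side",(110,190,230,325),4),("scene",(290,210,400,330),4),("wrist",(0,0,512,384),1)):
    D=read_camera(n); crop(D,f"pics/{n}4.png",b,k); np.savez(n+"4.npz",**{k:D[k] for k in D})
E
```

```text
7.825 [0.62814155 0.27800235 0.13253703] 0.029340434928224003 [ 0.69938594 -1.28061657 -1.00070317]
```

View pics/side4.png

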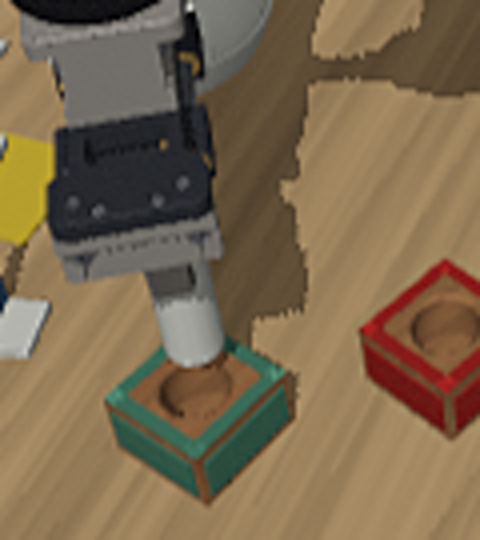

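View pics/scene4.png

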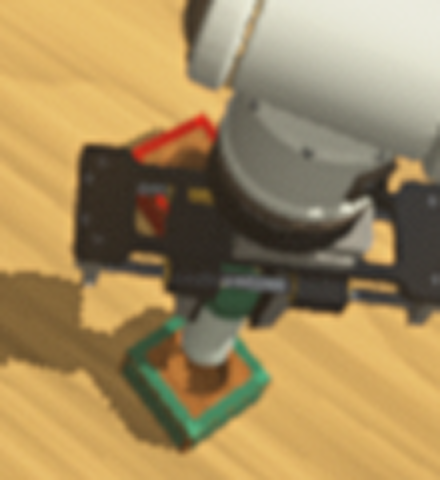

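View pics/wrist4.png

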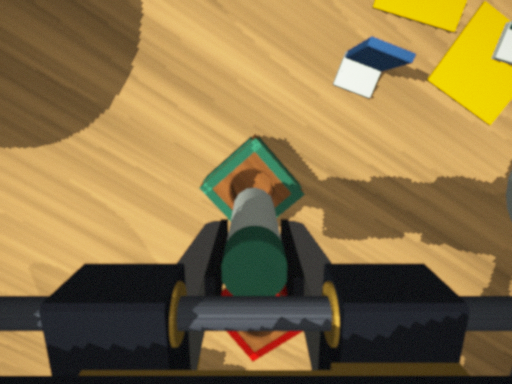

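```bash
python3 - <<'E'
from h import *
a=np.linspace(0,2*np.pi,60)
for n,b,k in (("side",(110,190,230,325),5),("scene",(290,250,380,330),6),("wrist",(180,120,330,310),4)):
    W=dict(np.load(n+"4.npz")); l,t,r,bt=b
    im=cv2.resize(W["pixels"][t:bt,l:r],None,fx=k,fy=k,interpolation=cv2.INTER_CUBIC)
    def dr(x,y,z,R,col):
        e=proj(W,np.c_[x+R*np.cos(a),y+R*np.sin(a),np.full(60,z)]); e=((e+.5-[l,t])*k-.5)
        cv2.polylines(im,[np.round(e*8).astype(np.int32)],True,col,1,cv2.LINE_AA,3)
    dr(.6281,.2780,.0711,.015,(255,0,255)); dr(.628,.2825,.04,.018,(255,255,0))
    dr(.6281,.2780,.171,.015,(255,0,255))
    sq=np.array([[-32,-32],[32,-32],[32,32],[-32,32]])/1e3; th=np.radians(-16.5); sq=sq@np.array([[np.cos(th),np.sin(th)],[-np.sin(th),np.cos(th)]])
    e=(proj(W,np.c_[sq+[.628,.2825],np.full(4,.04)])+.5-[l,t])*k-.5
    cv2.polylines(im,[np.round(e*8).astype(np.int32)],True,(255,255,0),1,cv2.LINE_AA,3)
    cv2.imwrite(f"pics/{n}5.png",im); print(im.shape)
E
```

```text
(675, 600, 3)
(480, 540, 3)
(760, 600, 3)
```

View pics/side5.png

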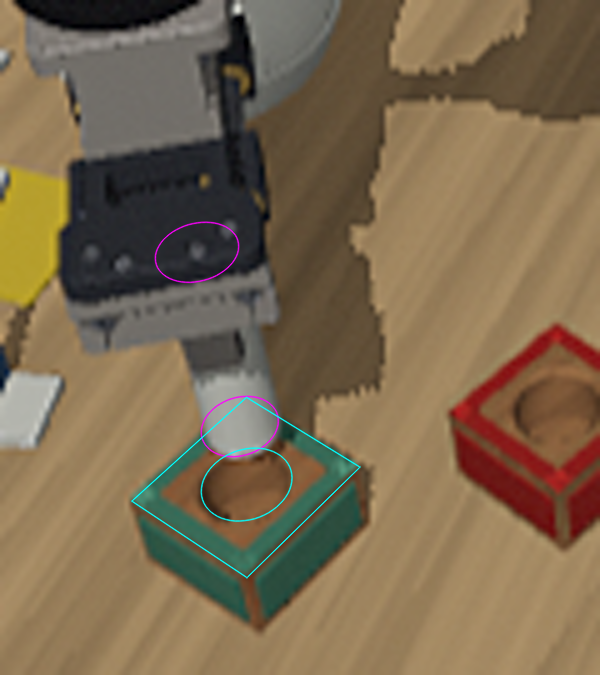

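View pics/scene5.png

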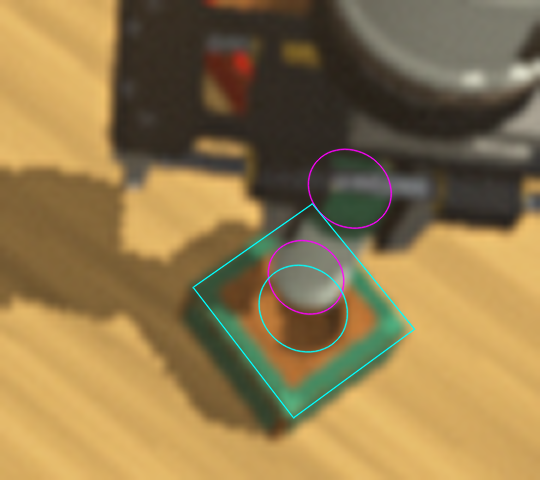

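View pics/wrist5.png

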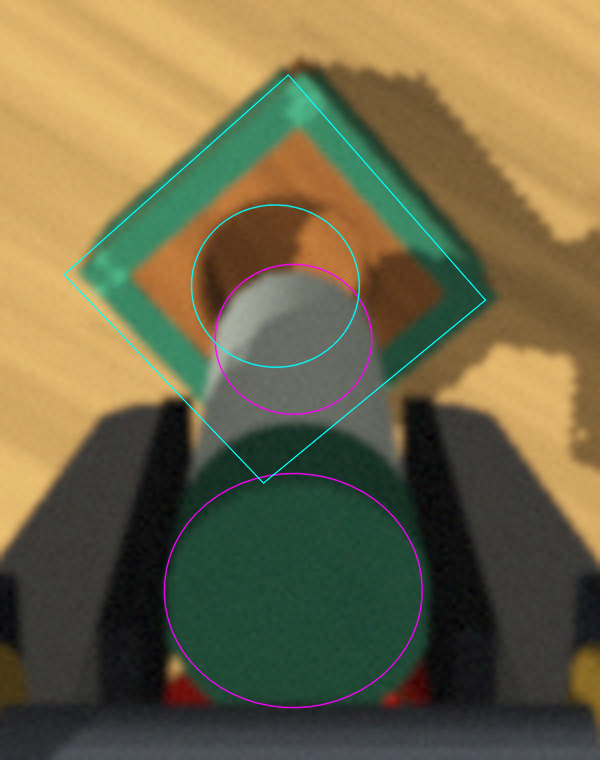

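```bash
python3 - <<'E'
from h import *
for n,b,k,h,p in (("side",(110,190),5,(247,486),(241,430)),("scene",(290,250),6,(304,308),(308,273)),("wrist",(180,120),4,(287,285),(295,344))):
    W=dict(np.load(n+"4.npz")); f=lambda u:(np.array([u])+.5)/k-.5+b
    H=back(W,f(h),.04)[0];P=back(W,f(p),.0711)[0]; print(n,H.round(4),P.round(4),"move",(H-P)[:2].round(4))
E
```

```text
side [0.6271 0.2835 0.04  ] [0.6264 0.2797 0.0711] move [0.0007 0.0038]
scene [0.6278 0.283  0.04  ] [0.6263 0.278  0.0711] move [0.0015 0.005 ]
wrist [0.6297 0.2805 0.04  ] [0.6276 0.2772 0.0711] move [0.0021 0.0033]
```

carry_out --plan '[{"xyz": [0.04,0.11,0],"angular": [0,0,0],"jaw": 20},{"xyz": [0,0,-0.3],"angular": [0,0,0],"jaw": 20},{"xyz": [0,0,-0.2],"angular": [0,0,0],"jaw": 20},{"xyz": [0,0,0],"angular": [0,0,0],"jaw": 20}]'

```text
t: 8.48
tool_pos: [0.6332, 0.2843, 0.1171]
tool_rot: [[0.846, 0.533, 0.01], [0.533, -0.846, 0.001], [0.009, 0.004, -1.0]]
contact_force: [-0.3, -0.6, -1.5]
width: 0.0295
```

carry_out --plan '[{"xyz": [0,0,0],"angular": [0,0,0],"jaw": 20}]'

```text
t: 8.6
tool_pos: [0.6331, 0.2843, 0.117]
tool_rot: [[0.846, 0.533, 0.01], [0.533, -0.846, 0.001], [0.009, 0.004, -1.0]]
contact_force: [0.5, -1.0, -1.8]
width: 0.0294
```

carry_out --plan '[{"xyz": [0,0,0],"angular": [0,0,0],"jaw": 20}]'

```text
t: 8.72
tool_pos: [0.6331, 0.2843, 0.1171]
tool_rot: [[0.846, 0.533, 0.01], [0.533, -0.846, 0.001], [0.009, 0.004, -1.0]]
contact_force: [-0.2, 0.2, -1.0]
width: 0.0294
```

carry_out --plan '[{"xyz": [-0.09,-0.06,0],"angular": [0,0.065,0],"jaw": 20},{"xyz": [0,0,0],"angular": [0,0,0],"jaw": 20}]'

```text
t: 8.98
tool_pos: [0.6295, 0.2817, 0.1175]
tool_rot: [[0.846, 0.533, -0.0], [0.533, -0.846, 0.001], [0.001, -0.001, -1.0]]
contact_force: [-0.2, -0.5, -1.5]
width: 0.0295
```

carry_out --plan '[{"xyz": [0,0,-0.25],"angular": [0,0,0],"jaw": 20},{"xyz": [0,0,-0.15],"angular": [0,0,0],"jaw": 20},{"xyz": [0,0,0],"angular": [0,0,0],"jaw": 20}]'

```text
t: 9.35
tool_pos: [0.6293, 0.2816, 0.1]
tool_rot: [[0.846, 0.533, -0.001], [0.533, -0.846, 0.001], [0.0, -0.001, -1.0]]
contact_force: [-0.0, 0.2, -0.9]
width: 0.0297
```

carry_out --plan '[{"xyz": [0,0,-0.25],"angular": [0,0,0],"jaw": 20},{"xyz": [0,0,-0.15],"angular": [0,0,0],"jaw": 20},{"xyz": [0,0,0],"angular": [0,0,0],"jaw": 20}]'

```text
t: 9.72
tool_pos: [0.629, 0.2816, 0.0824]
tool_rot: [[0.846, 0.533, -0.001], [0.533, -0.846, 0.001], [-0.0, -0.002, -1.0]]
contact_force: [-1.2, -0.1, -1.1]
width: 0.0297
```

carry_out --plan '[{"xyz": [0,0,-0.2],"angular": [0,0,0],"jaw": 20},{"xyz": [0,0,-0.06],"angular": [0,0,0],"jaw": 20},{"xyz": [0,0,0],"angular": [0,0,0],"jaw": 20}]'

```text
t: 10.1
tool_pos: [0.6292, 0.2816, 0.0715]
tool_rot: [[0.846, 0.533, -0.001], [0.533, -0.846, 0.001], [0.0, -0.002, -1.0]]
contact_force: [-0.3, 0.7, -1.5]
width: 0.0297
```

carry_out --plan '[{"xyz": [0,0,-0.04],"angular": [0,0,0],"jaw": 20},{"xyz": [0,0,0],"angular": [0,0,0],"jaw": 20}]'

```text
t: 10.35
tool_pos: [0.63, 0.2819, 0.072]
tool_rot: [[0.846, 0.533, 0.001], [0.533, -0.846, 0.002], [0.002, -0.001, -1.0]]
contact_force: [-0.5, 0.6, -0.9]
width: 0.0295
```

carry_out --plan '[{"xyz": [0,0,-0.07],"angular": [0,0,0],"jaw": 20},{"xyz": [0,0,0],"angular": [0,0,0],"jaw": 20},{"xyz": [0,0,0],"angular": [0,0,0],"jaw": 20}]'

```text
t: 10.72
tool_pos: [0.6312, 0.2824, 0.0716]
tool_rot: [[0.846, 0.533, 0.004], [0.533, -0.846, 0.003], [0.005, -0.0, -1.0]]
contact_force: [0.4, 0.3, -1.6]
width: 0.0295
```

carry_out --plan '[{"xyz": [-0.04,-0.01,-0.06],"angular": [0,0.02,0],"jaw": 20},{"xyz": [0,0,0],"angular": [0,0,0],"jaw": 45},{"xyz": [0,0,0],"angular": [0,0,0],"jaw": 60},{"xyz": [0,0,0],"angular": [0,0,0],"jaw": 80},{"xyz": [0,0,0],"angular": [0,0,0],"jaw": 100},{"xyz": [0,0,0],"angular": [0,0,0],"jaw": 100}]'

```text
t: 11.48
tool_pos: [0.6307, 0.2823, 0.0702]
tool_rot: [[0.846, 0.533, 0.003], [0.533, -0.846, 0.003], [0.005, -0.001, -1.0]]
contact_force: [0.4, -0.0, -0.4]
width: 0.0772
```

carry_out --plan '[{"xyz": [0,0,0],"angular": [0,0,0],"jaw": 100},{"xyz": [0,0,0.4],"angular": [0,0,0],"jaw": 100},{"xyz": [0,0,0.9],"angular": [0,0,0],"jaw": 100},{"xyz": [0,0,0.9],"angular": [0,0,0],"jaw": 100},{"xyz": [0,0,0.9],"angular": [0,0,0],"jaw": 100},{"xyz": [0,-0.5,0.2],"angular": [0,0,0],"jaw": 100},{"xyz": [-0.28,-1,0],"angular": [0,0,0],"jaw": 100},{"xyz": [-0.28,-1,0],"angular": [0,0,0],"jaw": 100}]'

```text
t: 12.48
tool_pos: [0.6073, 0.1792, 0.21]
tool_rot: [[0.844, 0.536, 0.007], [0.536, -0.844, 0.003], [0.007, 0.001, -1.0]]
contact_force: [-0.3, -0.6, 0.2]
width: 0.0919
```

carry_out --plan '[{"xyz": [-0.2,-1,0],"angular": [0,0,0],"jaw": 100},{"xyz": [-0.2,-1,0],"angular": [0,0,0],"jaw": 100},{"xyz": [-0.2,-1,0],"angular": [0,0,0],"jaw": 100},{"xyz": [-0.2,-1,0],"angular": [0,0,0],"jaw": 100},{"xyz": [-0.1,-1,0],"angular": [0,0,0],"jaw": 100},{"xyz": [-0.1,-1,0],"angular": [0,0,0],"jaw": 100},{"xyz": [0,-0.8,0],"angular": [0,0,0],"jaw": 100}]'

```text
t: 13.35
tool_pos: [0.5572, -0.1095, 0.2032]
tool_rot: [[0.847, 0.531, -0.004], [0.531, -0.847, 0.002], [-0.003, -0.003, -1.0]]
contact_force: [0.0, 0.5, -0.3]
width: 0.0923
```

```bash
python3 - <<'E'
from h import *
s=arm.read_state(); print(s["t"],s["tool_pos"],s["tool_rot"])
for n,b,k in (("side",(110,110,330,330),3),("scene",(170,120,400,330),3)):
    D=read_camera(n); crop(D,f"pics/{n}6.png",b,k); np.savez(n+"6.npz",**{k:D[k] for k in D})
E
```

```text
13.35 [ 0.55724811 -0.10948052  0.20320517] [[ 0.84721273  0.53123766 -0.00413933]
 [ 0.53124692 -0.84721568  0.00151775]
 [-0.00270061 -0.00348486 -0.99999028]]
```

View pics/side6.png

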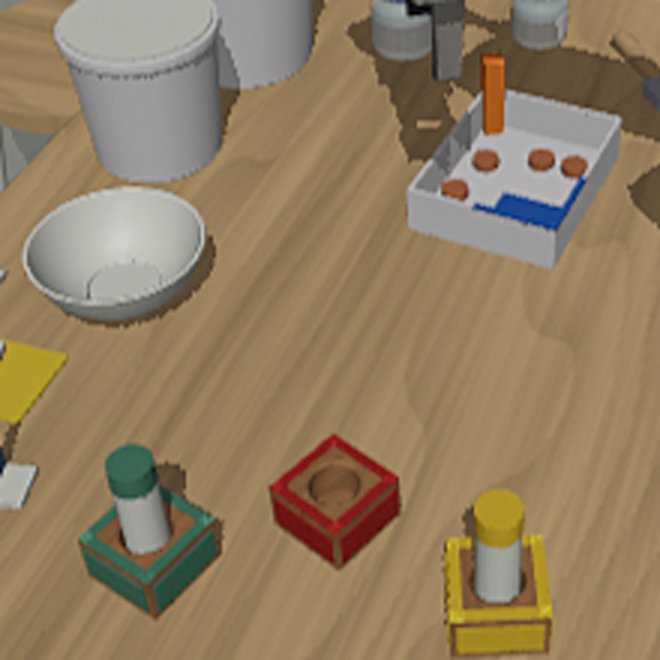

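View pics/scene6.png

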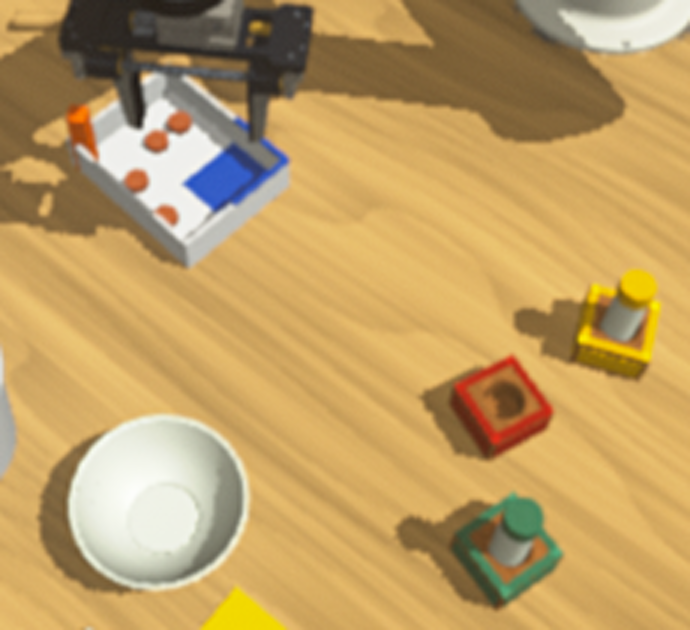

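```bash
python3 - <<'E'
from h import *
a=np.linspace(0,2*np.pi,60); ims=[]
for n,b,k in (("side",(130,245,190,320),7),("scene",(315,270,375,325),7)):
    W=dict(np.load(n+"6.npz")); l,t,r,bt=b
    im=cv2.resize(W["pixels"][t:bt,l:r],None,fx=k,fy=k,interpolation=cv2.INTER_CUBIC)
    for x,y,z,R in ((.628,.2825,.04,.018),(.628,.2825,.11,.015)):
        e=proj(W,np.c_[x+R*np.cos(a),y+R*np.sin(a),np.full(60,z)]); e=((e+.5-[l,t])*k-.5)
        cv2.polylines(im,[np.round(e*8).astype(np.int32)],True,(255,0,255),1,cv2.LINE_AA,3)
    ims.append(cv2.copyMakeBorder(im,0,525-im.shape[0],0,0,0))
cv2.imwrite("pics/p7.png",np.hstack(ims)[:,:840])
cv2.imwrite("pics/p7.png",cv2.resize(np.hstack(ims),(784,490)))
E
```

```text
(no output)
```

View pics/p7.png

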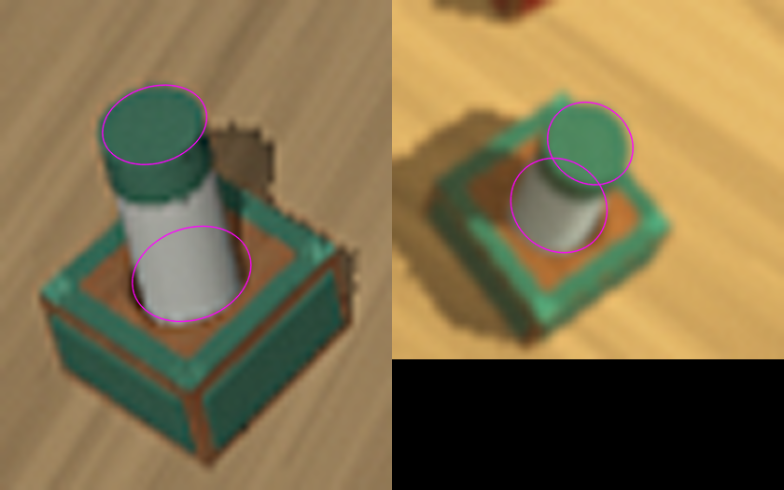

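carry_out --plan '[{"xyz": [0,-0.9,0],"angular": [0,-0.02,0],"jaw": 100},{"xyz": [0,-1,0],"angular": [0,0,0],"jaw": 100},{"xyz": [0,-1,0],"angular": [0,0,0],"jaw": 100},{"xyz": [0,-0.9,0],"angular": [0,0,0],"jaw": 100},{"xyz": [0,-0.4,0],"angular": [0,0,0],"jaw": 100},{"xyz": [0,0,0],"angular": [0,0,0],"jaw": 100}]'

```text
t: 14.2
tool_pos: [0.5534, -0.2797, 0.1991]
tool_rot: [[0.848, 0.53, -0.007], [0.53, -0.848, 0.007], [-0.002, -0.009, -1.0]]
contact_force: [-0.0, -0.1, -0.0]
width: 0.0919
```

```bash
python3 - <<'E'
from h import *
s=arm.read_state(); print(s["t"],s["tool_pos"],s["tool_rot"],s["joint_pos"])
W=read_camera("wrist"); cv2.imwrite("pics/w8.png",W["pixels"]); np.savez("w8.npz",**{k:W[k] for k in W})
print(proj(W,[[.5575,-.2807,.087],[.5575,-.2807,.045]]))
E
```

```text
14.2 [ 0.55339183 -0.27973707  0.19912848] [[ 0.84827546  0.52951303 -0.00668533]
 [ 0.52955139 -0.84824979  0.00690093]
 [-0.0020167  -0.00939412 -0.99995384]] [-3.80055892e+01  1.67257923e+01  8.43085427e+01  7.69844640e-02
  7.95109599e+01  2.00053569e+01]
[[257.96550055 183.29200145]
 [257.82776609 173.68482474]]
```

View pics/w8.png

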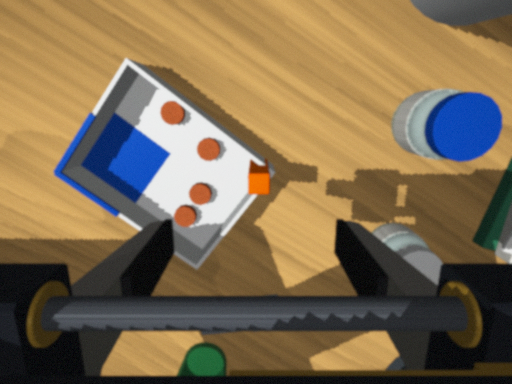

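carry_out --plan '[{"xyz": [0.1,-0.03,-0.6],"angular": [-0.045,-0.045,0.06],"jaw": 100},{"xyz": [0,0,-0.9],"angular": [0,0,0],"jaw": 100},{"xyz": [0,0,-0.9],"angular": [0,0,0],"jaw": 100},{"xyz": [0,0,-0.7],"angular": [0,0,0],"jaw": 100},{"xyz": [0,0,-0.3],"angular": [0,0,0],"jaw": 100},{"xyz": [0,0,0],"angular": [0,0,0],"jaw": 100}]'

```text
t: 15.0
tool_pos: [0.5595, -0.2706, 0.0614]
tool_rot: [[0.838, 0.546, 0.003], [0.546, -0.838, 0.001], [0.003, 0.0, -1.0]]
contact_force: [0.2, -0.3, 0.5]
width: 0.0916
```

carry_out --plan '[{"xyz": [-0.05,-0.25,-0.1],"angular": [0,0.02,-0.06],"jaw": 100},{"xyz": [0,0,-0.08],"angular": [0,0,0],"jaw": 100},{"xyz": [0,0,0],"angular": [0,0,0],"jaw": 100}]'

```text
t: 15.38
tool_pos: [0.5593, -0.2824, 0.0573]
tool_rot: [[0.843, 0.538, 0.004], [0.538, -0.843, -0.002], [0.002, 0.004, -1.0]]
contact_force: [-1.1, -0.4, 0.7]
width: 0.0919
```

carry_out --plan '[{"xyz": [-0.05,0.04,-0.17],"angular": [0,0.02,0],"jaw": 100},{"xyz": [0,0,0],"angular": [0,0,0],"jaw": 70},{"xyz": [0,0,0],"angular": [0,0,0],"jaw": 50}]'

```text
t: 15.75
tool_pos: [0.5575, -0.281, 0.0506]
tool_rot: [[0.843, 0.538, 0.001], [0.538, -0.843, -0.003], [-0.0, 0.003, -1.0]]
contact_force: [-0.9, 0.1, -0.7]
width: 0.074
```

Now at the target, so I close on the pillar.

carry_out --plan '[{"xyz": [0,0,0],"angular": [0,0,0],"jaw": 40},{"xyz": [0,0,0],"angular": [0,0,0],"jaw": 30},{"xyz": [0,0,0],"angular": [0,0,0],"jaw": 25},{"xyz": [0,0,0],"angular": [0,0,0],"jaw": 10},{"xyz": [0,0,0],"angular": [0,0,0],"jaw": 10},{"xyz": [0,0,0],"angular": [0,0,0],"jaw": 10},{"xyz": [0,0,0],"angular": [0,0,0],"jaw": 10},{"xyz": [0,0,0],"angular": [0,0,0],"jaw": 10}]' --force 55

```text
t: 16.75
tool_pos: [0.5578, -0.2808, 0.051]
tool_rot: [[0.843, 0.537, 0.002], [0.537, -0.843, -0.002], [0.001, 0.003, -1.0]]
contact_force: [0.9, -0.8, -0.2]
width: 0.0197
```

carry_out --plan '[{"xyz": [0,0,0.15],"angular": [0,0,0],"jaw": 10},{"xyz": [0,0,0.3],"angular": [0,0,0],"jaw": 10},{"xyz": [0,0,0.5],"angular": [0,0,0],"jaw": 10},{"xyz": [0,0,0.6],"angular": [0,0,0],"jaw": 10},{"xyz": [0,0,0.7],"angular": [0,0,0],"jaw": 10},{"xyz": [0,0,0.7],"angular": [0,0,0],"jaw": 10},{"xyz": [0,0,0.7],"angular": [0,0,0],"jaw": 10},{"xyz": [0,0,0.7],"angular": [0,0,0],"jaw": 10}]'

```text
t: 17.75
tool_pos: [0.5561, -0.28, 0.2353]
tool_rot: [[0.843, 0.538, 0.001], [0.538, -0.843, -0.003], [-0.001, 0.004, -1.0]]
contact_force: [0.6, 0.0, -3.4]
width: 0.0194
```

carry_out --plan '[{"xyz": [0,0,0.7],"angular": [0,0,0],"jaw": 10},{"xyz": [0,0,0.6],"angular": [0,0,0],"jaw": 10},{"xyz": [0,0,0.4],"angular": [0,0,0],"jaw": 10},{"xyz": [0,0,0.2],"angular": [0,0,0],"jaw": 10},{"xyz": [0,0,0],"angular": [0,0,0],"jaw": 10}]'

```text
t: 18.38
tool_pos: [0.5566, -0.2805, 0.3223]
tool_rot: [[0.843, 0.538, 0.009], [0.539, -0.843, -0.01], [0.002, 0.013, -1.0]]
contact_force: [0.3, -0.1, -3.4]
width: 0.0194
```

```bash
python3 - <<'E'
from h import *
s=arm.read_state(); print(s["t"],s["tool_pos"],s["tool_rot"],s["joint_pos"],s["moment"],s["contact_force"],s["width"])
W=read_camera("side"); crop(W,"pics/d9.png",(180,20,350,200),4-1)
E
```

```text
18.375 [ 0.55655292 -0.28045566  0.3223112 ] [[ 0.84258944  0.53847591  0.00931298]
 [ 0.53855076 -0.84253396 -0.00998042]
 [ 0.00247229  0.01342491 -0.99990683]] [-37.77044157  13.02338248  74.95959258  -0.12522314  91.24495646
  19.64179595] [-0.18723449 -0.1173856  -0.02745157] [ 0.33254679 -0.09326128 -3.42580132] 0.019413213451178038
```

View pics/d9.png

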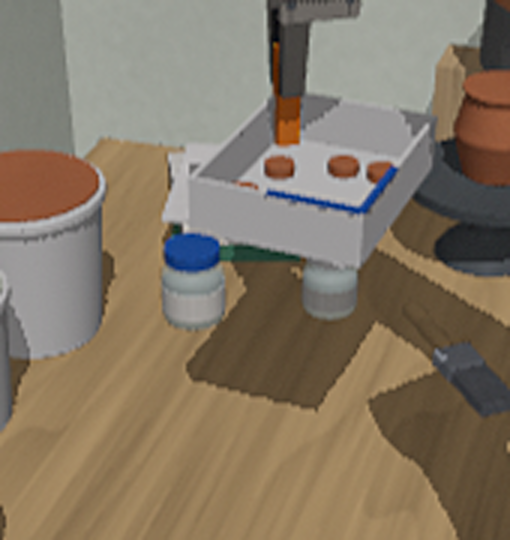

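carry_out --plan '[{"xyz": [0,0,0],"angular": [-0.25,-0.16,0],"jaw": 10},{"xyz": [0,0,0],"angular": [-0.34,-0.215,0],"jaw": 10},{"xyz": [0,0,0],"angular": [-0.34,-0.215,0],"jaw": 10},{"xyz": [0,0,0],"angular": [-0.34,-0.215,0],"jaw": 10},{"xyz": [0,0,0],"angular": [-0.34,-0.215,0],"jaw": 10}]'

```text
t: 19.05
tool_pos: [0.5538, -0.2793, 0.3127]
tool_rot: [[0.843, 0.516, 0.152], [0.537, -0.807, -0.245], [-0.004, 0.289, -0.957]]
contact_force: [-0.7, 0.1, -3.1]
width: 0.0196
```

carry_out --plan '[{"xyz": [0,0,0.05],"angular": [-0.34,-0.215,0],"jaw": 10},{"xyz": [0,0,0.05],"angular": [-0.34,-0.215,0],"jaw": 10},{"xyz": [0,0,0.05],"angular": [-0.34,-0.215,0],"jaw": 10},{"xyz": [0,0,0.05],"angular": [-0.34,-0.215,0],"jaw": 10},{"xyz": [0,0,0.05],"angular": [-0.25,-0.16,0],"jaw": 10},{"xyz": [0,0,0],"angular": [-0.1,-0.06,0],"jaw": 10},{"xyz": [0,0,0],"angular": [0,0,0],"jaw": 10}]'

```text
t: 19.92
tool_pos: [0.5478, -0.2744, 0.3086]
tool_rot: [[0.844, 0.454, 0.284], [0.535, -0.702, -0.47], [-0.014, 0.549, -0.836]]
contact_force: [0.6, 0.4, -2.3]
width: 0.0199
```

```bash
cat > look.py <<'E'
from h import *
import sys
k0=sys.argv[1]
s=arm.read_state(); print(s["t"],s["tool_pos"],s["tool_rot"].round(3).tolist(),s["moment"],s["contact_force"],s["width"])
R=s["tool_rot"]; d=R@[0,-1,0]; print("tilt",np.degrees(np.arccos(-R[2,2])),d)
for n,b,k in (("side",(180,20,350,220),4),("scene",(150,60,300,210),4)):
    W=read_camera(n); crop(W,f"pics/{n}{k0}.png",b,k-1 if n=="side" else k); np.savez(f"{n}{k0}.npz",**{q:W[q] for q in W})
E
python3 look.py 10
```

```text
19.925 [ 0.54782714 -0.27443762  0.30856355] [[0.844, 0.454, 0.284], [0.535, -0.702, -0.47], [-0.014, 0.549, -0.836]] [ 0.29304703  0.16422909 -0.01292024] [ 0.60602535  0.41496333 -2.26594582] 0.019864257730905263
tilt 33.3302227401339 [-0.45383504  0.70165084 -0.54929032]
```

View pics/side10.png

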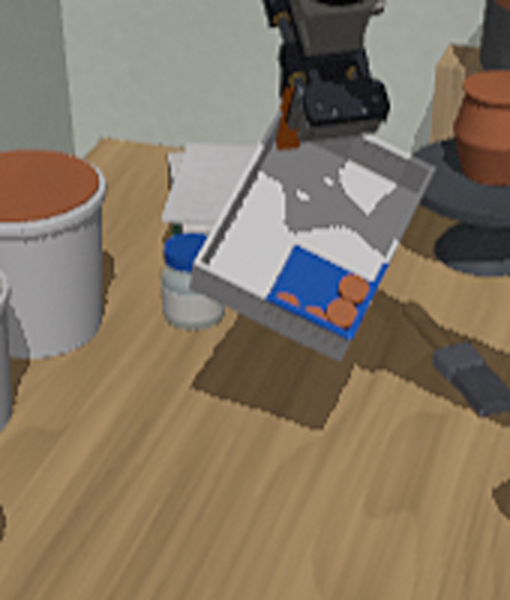

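View pics/scene10.png

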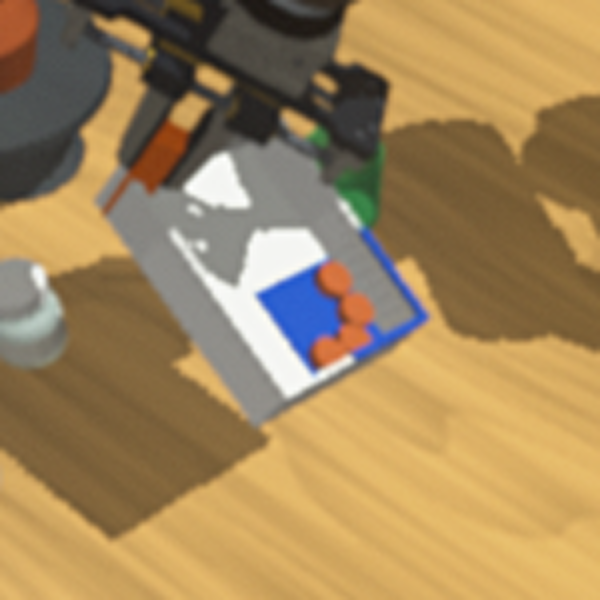

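```bash
cat > pk.py <<'E'
from h import *
import sys
from scipy.spatial.transform import Rotation as Ro
k0=sys.argv[1]; R=np.array(eval(sys.argv[2])); p=np.array(eval(sys.argv[3]))
R0=np.array([[.843,.537,.002],[.537,-.843,-.002],[.001,.003,-1]]); p0=np.array([.5578,-.2808,.051])
th=-1.66264; Rt=Ro.from_euler('z',th).as_matrix(); t=np.array([.5069,-.1977,0])
G=R@R0.T@Rt; o=p+R@R0.T@(t-p0)
print("origin",o,"low corner",o+G@[-.09,-.07,0], "tilt",np.degrees(np.arccos(G[2,2])), "downhill in tote",(G.T@[0,0,-1])[:2])
for n,b,k in (("side",(180,20,350,220),3),("scene",(150,60,300,210),4)):
    W=dict(np.load(f"{n}{k0}.npz")); kk=8
    pts=np.array([[-90,-70,45],[90,-70,45],[-90,70,45],[-86,-66,4],[-11,-66,4],[-11,9,4],[-86,9,4]])/1e3
    u=proj(W,o+pts@G.T); 
    l,tt=(np.floor(u[3:].min(0))-22).astype(int); r,bb=(np.ceil(u[3:].max(0))+12).astype(int)
    im=cv2.resize(W["pixels"][tt:bb,l:r],None,fx=kk,fy=kk,interpolation=cv2.INTER_CUBIC)
    v=lambda x:np.round((x+.5-[l,tt])*kk-.5).astype(np.int32)
    cv2.polylines(im,[v(u[3:])],True,(0,255,255),1)
    for w in u[:3]: cv2.circle(im,tuple(int(c) for c in v(w)),5,(255,0,255),1)
    # red blobs
    h=cv2.cvtColor(W["pixels"][tt:bb,l:r],cv2.COLOR_BGR2HSV)
    cv2.imwrite(f"pics/pk_{n}{k0}.png",im); print(im.shape,l,tt)
np.savez("tote.npz",G=G,o=o)
E
python3 pk.py 10 "[[0.844, 0.454, 0.284], [0.535, -0.702, -0.47], [-0.014, 0.549, -0.836]]" "[0.54783,-0.27444,0.30856]"
```

```text
origin [ 0.51936017 -0.22892047  0.2125755 ] low corner [ 0.46733896 -0.14889412  0.15027727] tilt 33.1089921110803 downhill in tote [-0.44087489 -0.32313558]
(576, 592, 3) 243 78
(536, 552, 3) 190 101
```

View pics/pk_side10.png

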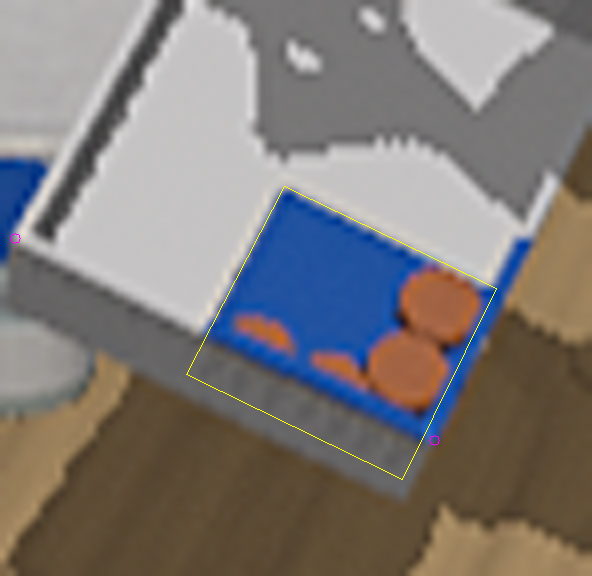

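View pics/pk_scene10.png

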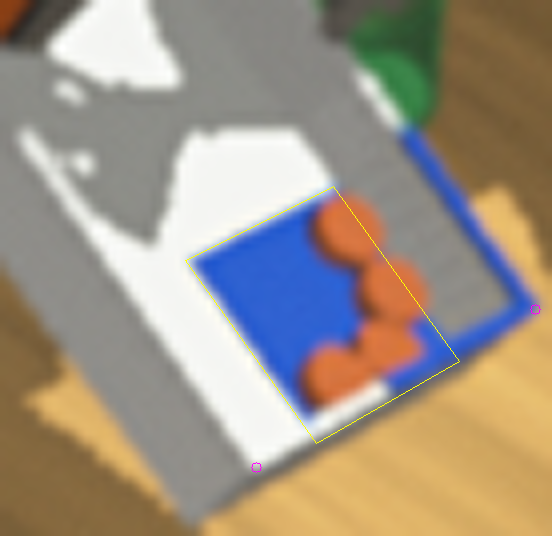

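```bash
cat > pp.py <<'E'
from h import *
import sys
def loc(W,uv,G,o,z):
    f,cx,cy,T=cam(W); R=T[:3,:3]; c=-R.T@T[:3,3]; d=R.T@np.array([(uv[0]-cx)/f,(uv[1]-cy)/f,1])
    cl=G.T@(c-o); dl=G.T@d; return (cl+dl*(z-cl[2])/dl[2])*1e3
if __name__=="__main__":
    q=np.load("tote.npz"); G,o=q["G"],q["o"]
    S=dict(np.load("scene10.npz")); D=dict(np.load("side10.npz"))
    for u in [(345,228),(393,288),(388,338),(338,374)]: print("S",loc(S,((u[0]+.5)/8-.5+190,(u[1]+.5)/8-.5+101),G,o,.0125).round(0))
    for u in [(440,306),(409,370)]: print("D",loc(D,((u[0]+.5)/8-.5+243,(u[1]+.5)/8-.5+78),G,o,.0125).round(0))
    for u in [(258,315),(330,352)]: print("D top-edge",loc(D,((u[0]+.5)/8-.5+243,(u[1]+.5)/8-.5+78),G,o,.014).round(0))
E
python3 pp.py
```

```text
S [-28. -51.  12.]
S [-54. -53.  12.]
S [-68. -37.  12.]
S [-71.  -9.  13.]
D [-30. -53.  12.]
D [-55. -53.  13.]
D top-edge [-62.  -3.  14.]
D top-edge [-62. -29.  14.]
```

All four spacers now lie on the blue patch. In the tote frame their centres are about (-29,-52), (-54,-53), (-69,-37) and (-71,-10) mm. I'll hold for a second to see if everything stays still.

carry_out --plan '[{"xyz": [0,0,0],"angular": [0,0,0],"jaw": 10},{"xyz": [0,0,0],"angular": [0,0,0],"jaw": 10},{"xyz": [0,0,0],"angular": [0,0,0],"jaw": 10},{"xyz": [0,0,0],"angular": [0,0,0],"jaw": 10},{"xyz": [0,0,0],"angular": [0,0,0],"jaw": 10},{"xyz": [0,0,0],"angular": [0,0,0],"jaw": 10},{"xyz": [0,0,0],"angular": [0,0,0],"jaw": 10},{"xyz": [0,0,0],"angular": [0,0,0],"jaw": 10}]'

```text
t: 21.02
tool_pos: [0.5485, -0.2756, 0.3099]
tool_rot: [[0.845, 0.452, 0.285], [0.534, -0.702, -0.471], [-0.013, 0.55, -0.835]]
contact_force: [-0.4, 0.0, -3.4]
width: 0.0198
```

```bash
python3 look.py 11; python3 - <<'E'
from h import *
for n in("side","scene"):
    a=np.load(n+"10.npz")["pixels"].astype(int);b=np.load(n+"11.npz")["pixels"].astype(int)
    print(n,(abs(a-b).max(2)>60).sum())
D=dict(np.load("side11.npz")); cv2.imwrite("pics/full11.png",D["pixels"])
E
python3 pk.py 11 "[[0.844, 0.454, 0.284], [0.535, -0.702, -0.47], [-0.014, 0.549, -0.836]]" "[0.54783,-0.27444,0.30856]"
```

```text
21.025 [ 0.5484921  -0.27564514  0.30986264] [[0.845, 0.452, 0.285], [0.534, -0.702, -0.471], [-0.013, 0.55, -0.835]] [ 0.31399208  0.23123273 -0.0136989 ] [-0.38321107  0.02769436 -3.36132715] 0.019752972467620332
tilt 33.385008049546606 [-0.4522972   0.70200042 -0.55011149]
side 178
scene 26
origin [ 0.51936017 -0.22892047  0.2125755 ] low corner [ 0.46733896 -0.14889412  0.15027727] tilt 33.1089921110803 downhill in tote [-0.44087489 -0.32313558]
(576, 592, 3) 243 78
(536, 552, 3) 190 101
```

View pics/pk_scene11.png

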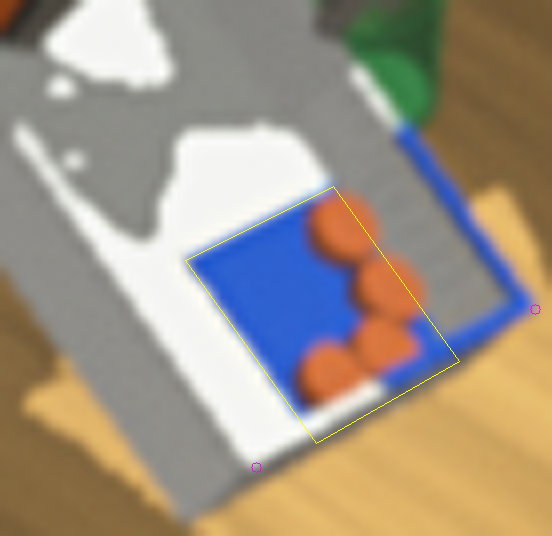

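View pics/full11.png

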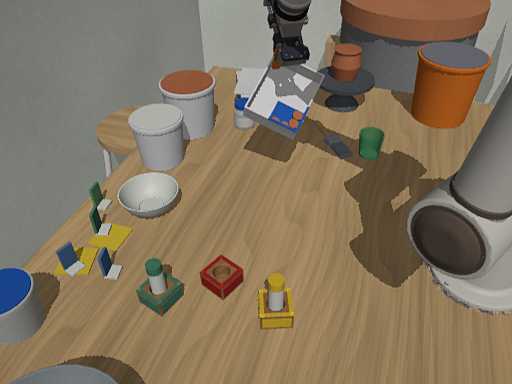

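```bash
python3 -c "
from cell import workorder,arm
print(workorder.job_done()); print(arm.read_state()['t'])"
```

```text
the job is handed in; nothing more can be done
None
the job is handed in; nothing more can be done
```

The job is handed in. The green-banded post stands in its green block, and the arm is holding the tote tilted in the air with all four spacers on the blue patch.

- **Post:** It stands upright in the hole. Its predicted outline lined up with the post in both the scene and side views.
- **Tote:** I gripped it by the orange pillar with 55 N, lifted it clear of the bench and tipped it about 33° along the diagonal. Its lowest corner is about 0.15 m up. The spacers were moved only by the tipping.
- **Spacers:** All four are fully on the patch, with an estimated 5 mm margin or more, measured to about 2–3 mm. They form an L against the two walls, so the corner point itself is empty.
- **Final hold:** Over about 1 s just before hand-in, the tilt held within 0.1° and the tool position within 2 mm. I saw no spacer move.
- **Other objects:** Nothing else looks moved in the last side view. The job took about 21 s of the 64 s allowed.

Two readings disagreed slightly. The cameras differed by up to about 5 mm on the starting position of the post and about 2–3 mm on the hole, so I combined them. Small moves also drifted by up to about 10 mm, and I corrected that before inserting the post and before gripping the pillar.

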